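# Click the storage box lid shut all round

### The job

The lid of the white storage box is only laid on: all four blue rim sections still stand up. With the fingertips, press each section down on its ribbed pad, in any order, until it clicks shut and stays level with the lid. Only press: do not lift or tip the box, leave it standing where it is, and leave the things around it alone.

Things in the scene. Friction and masses are not known exactly. Their poses are not given: they have to be found in the camera images.
- storage_box: Loose white plastic box, 144 x 184 mm over its rim (150 x 190 over the blue clips), 75 mm high to the flat of its lid, about 0.9 kg, standing upright with its clip-on lid laid in place. Origin: centre of its underside, on the worktop; x across the short way, y along the long way, z up; at yaw 0 its x points away from the robot. It may be turned up to 0.5 rad either way.
- lid_centre (a point): Centre of the lid's top, 76.5 mm above the worktop. The lid has a fixed grey middle panel (76 x 116 mm, with a flat 46 x 86 mm plateau 1.5 mm high), fixed grey corners, and four blue rim sections 34 mm wide (116 mm long on the long sides, 76 mm on the short ones), each hinged to the middle panel along its inner edge, 72.5 mm above the worktop.
- rim_front (a joint): Blue rim section on the side that faces the robot when the box is not turned (the box's -x side, a long side). 0 = unclipped, standing 0.28 rad up from level, its outer edge about 10 mm proud; 0.28 = clicked shut, level with the middle panel. Snaps over centre near 0.14: let go earlier it springs back up, beyond that it clicks down by itself and stays. Takes 6 to 13 N pressed down on its pad (less nearer its outer edge).
- pad_front (a point): Middle of the top of the ribbed press pad (18 x 44 mm, long side along the rim) on rim section front, 22 mm outward from its hinge. It moves with the section: about 82 mm above the worktop while unclipped, 76.5 mm when shut, then at x = -60, y = 0 mm in the box's frame.
- rim_back (a joint): Blue rim section on the opposite long side (the box's +x side). 0 = unclipped, standing 0.28 rad up from level, its outer edge about 10 mm proud; 0.28 = clicked shut, level with the middle panel. Snaps over centre near 0.14: let go earlier it springs back up, beyond that it clicks down by itself and stays. Takes 6 to 13 N pressed down on its pad (less nearer its outer edge).
- pad_back (a point): Middle of the top of the ribbed press pad (18 x 44 mm, long side along the rim) on rim section back, 22 mm outward from its hinge. It moves with the section: about 82 mm above the worktop while unclipped, 76.5 mm when shut, then at x = +60, y = 0 mm in the box's frame.
- rim_left (a joint): Blue rim section on the short side at the box's +y end. 0 = unclipped, standing 0.28 rad up from level, its outer edge about 10 mm proud; 0.28 = clicked shut, level with the middle panel. Snaps over centre near 0.14: let go earlier it springs back up, beyond that it clicks down by itself and stays. Takes 6 to 13 N pressed down on its pad (less nearer its outer edge).
- pad_left (a point): Middle of the top of the ribbed press pad (18 x 44 mm, long side along the rim) on rim section left, 22 mm outward from its hinge. It moves with the section: about 82 mm above the worktop while unclipped, 76.5 mm when shut, then at x = 0, y = +80 mm in the box's frame.
- rim_right (a joint): Blue rim section on the short side at the box's -y end. 0 = unclipped, standing 0.28 rad up from level, its outer edge about 10 mm proud; 0.28 = clicked shut, level with the middle panel. Snaps over centre near 0.14: let go earlier it springs back up, beyond that it clicks down by itself and stays. Takes 6 to 13 N pressed down on its pad (less nearer its outer edge).
- pad_right (a point): Middle of the top of the ribbed press pad (18 x 44 mm, long side along the rim) on rim section right, 22 mm outward from its hinge. It moves with the section: about 82 mm above the worktop while unclipped, 76.5 mm when shut, then at x = 0, y = -80 mm in the box's frame.
- red_jar: Clear jar with a red lid, 52 mm wide, 72 mm high; loose, beside the box's right end. A bystander, to be left alone. Origin: underside, z up.
- white_jar: Clear jar with a white lid, 44 mm wide, 60 mm high; loose, beside the box's left end. A bystander, to be left alone. Origin: underside, z up.
- small_beaker: Small plastic beaker, 46 mm wide, 42 mm high; loose, in front of the box. A bystander, to be left alone. Origin: underside, z up.
- black_marker: White marker pen with a black cap, 123 mm long, 18 mm thick, lying; loose, in front of the box. A bystander, to be left alone. Origin: underside, z up.
- steel_weight: Small steel weight with a knob, 18 mm wide, 29 mm high; loose, behind the box. A bystander, to be left alone. Origin: underside, z up.
- seed_dish: Flat round dish of seeds, 84 mm wide, 12 mm high; loose, on the worktop to the left. A bystander, to be left alone. Origin: underside, z up.

How it is judged:
By the outcome, as a careful person would: the job done as asked, in the order asked, and still so for the second after the job is handed in, with the robot touching nothing.
It also fails if it takes over 45 s, if anything falls off the work surface, if the arm or the gripper's body presses on something with over 40 N, if the wrist force passes 120 N, or if a joint passes its speed limit or range.

### The arm

A 6-joint arm with a two-finger parallel gripper is mounted at the origin on a cart in front of the work surface, level with it; the furniture and walls round the work are solid. World frame = base frame: x ahead of the robot, y to its left, z up, the work surface at z = 0. Lengths are in m, angles in rad, forces in N, time in s.
With the tool pointing down it reaches from about 0.25 to 0.8 m from the base axis. Payload 3.9 kg.
Tool frame: the origin (TCP) lies at the very end of the fingers, on their centre line; the grasp point (between the pads) lies 19 mm behind it; z points along the fingers, y is the direction in which the jaws open and shut (so a half turn about z gives the same grasp; the last joint's range is limited). The gripper opens to 85 mm and grips with 20 to 120 N. Pads are 22 mm wide; open, the fingers measure 114 mm over their backs; the gripper's body (76 mm by 85 mm) begins 54 mm behind the grasp point. The pads swing forward as they close: fully open they stand 13 mm farther back than shut.
Start: joints at [1.225, 0.26, -0.138, 1.173, 0, 1.571], TCP at [0.178, 0.494, 0.231] pointing down, gripper open.
Joint ranges: [-2.78, 2.78], [-0.83, 1.72], [-1.28, 1.37], [-1.9, 2.12], [-1.57, 1.48], [-3.14, 3.14]. Speed limits (rad/s): [2.57, 2.57, 3.14, 3.14, 3.14, 3.14].

### API

Orientations are given as a 3x3 rotation matrix whose columns are the frame's x, y, z axes.
In Python, from station import bot gives the robot as it stands. The module is installed in compiled form; this text tells all that it offers.
- The arm moves only by the tool send_rows, never from a script. Its arguments are lists of equal length, an entry for each row: "xyz": the shift along the tool's x, y, z scaled (see below), a list of three; "rotation": the turn, a rotation vector about the tool's x, y, z scaled (see below), a list of three; "hand": the closure, from -1 (fully open) to 1 (shut). A call has 1 to 12 rows; each row shifts and turns the commanded pose from where the row before left it, along the tool's axes as they then stand; what a row does not reach is not made up. The controller multiplies each number of a shift by 25 cm and each number of a turn by 180 degrees. A row lasts 1/10 s, in which the tool goes at most 50 mm and 8.59 degrees, less where a joint would pass 70% of its speed; a pose out of reach is approached as far as the arm can. A call with a number of a shift or a turn outside -1 to 1 is refused whole. A call with a gripper value outside its range is refused whole. The fingers move at their own pace and stop on an object; the grip force is fixed at half the most. Time passes only in rows, so rows that do not move let the fingers close. It gives the time, the measured TCP pose, the force and the opening at its end, in the units of the state.
- bot.observe(): the state, without advancing time (a new reading comes with each control period).
- bot.read_camera(name): name is "side" or "top" or "wrist"; returns a dict with "pixels" (420x560x3 uint8, red, green, blue), "mtx" (3x3 intrinsics, pixels), "pose" (4x4, takes a point from camera to world coordinates). Camera axes: x right, y up, looking along -z (the intrinsics and any distortion apply to the point x, -y, -z); pixel columns grow to the right and rows downward; lengths in m; the calibration is good to about 2 mm. A picture is of the moment at which its call begins. There is no depth.
- bot.sign_off(): hands the job in, once; it reports no verdict.
The state is a dict: "t": time; "joint_pos": joint angles; "dq": joint speeds; "joint_efforts": joint torques, N m; "tool_pos": TCP position; "tcp_rot": TCP orientation; "force": force on the tool from outside, world axes, zero at the start; "torque": the same for the moment, N m; "width": finger opening in m.
Only numpy, scipy, OpenCV 4.12 (cv2) and the standard library are available. Lean on these libraries where they do the work, as an engineer would, in place of code of your own. Each camera call takes 0.05 s, during which the arm holds its last target.

## Working session

There is one attempt and no reset: what is moved stays moved. The work goes in short steps, Python scripts to look and compute and a tool call to move; the robot and the scene stay as the last step left them, time stands still between calls to the robot, and variables do not carry over. Pictures are saved under pics/ and viewed, and the job is handed in when it is done.

Besides the shell and the picture viewer there is one more tool, called after "Request:" by a JSON object that holds its "op" and its "data", one argument or row to a line. send_rows: Moves the arm, as the interface text tells. Its arguments: {"type":"object","properties":{"xyz":{"type":"array"},"rotation":{"type":"array"},"hand":{"type":"array"}},"required":["xyz","rotation","hand"]}

```bash
mkdir -p pics; python3 - <<'E'
from station import bot
import cv2,numpy as np
s=bot.observe()
print(s['t'],s['tool_pos'],s['tcp_rot'],s['force'],s['width'])
for n in ['top','side']:
    r=bot.read_camera(n); cv2.imwrite(f'pics/{n}0.png',r['pixels'][:,:,::-1]); print(n,r['mtx'],r['pose']); np.savez(f'{n}0.npz',**r)
E
```

```text
0.0 [0.17771542 0.49326496 0.23047125] [[-9.40801915e-01  3.38956273e-01 -6.33403490e-04]
 [ 3.38956863e-01  9.40800078e-01 -1.85989436e-03]
 [-3.45168072e-05 -1.96448863e-03 -9.99998070e-01]] [-0.36649297 -0.82466366  0.3585027 ] 0.08506724154298032
top [[522.62378871   0.         281.23921188]
 [  0.         522.62378871 207.69566377]
 [  0.           0.           1.        ]] [[-0.05189823  0.97679526 -0.2077922   0.22875   ]
 [-0.99863828 -0.05186714  0.00560168  0.06252384]
 [-0.00530589  0.20779996  0.97815695  1.39242357]
 [ 0.          0.          0.          1.        ]]
side [[412.84347445   0.         283.0023663 ]
 [  0.         412.84347445 211.79350829]
 [  0.           0.           1.        ]] [[ 0.84975843  0.2236564  -0.4773766   0.01920866]
 [-0.5270511   0.37984753 -0.76021904 -0.76089775]
 [ 0.01130246  0.89760441  0.44065699  0.55530457]
 [ 0.          0.          0.          1.        ]]
```

View pics/top0.png

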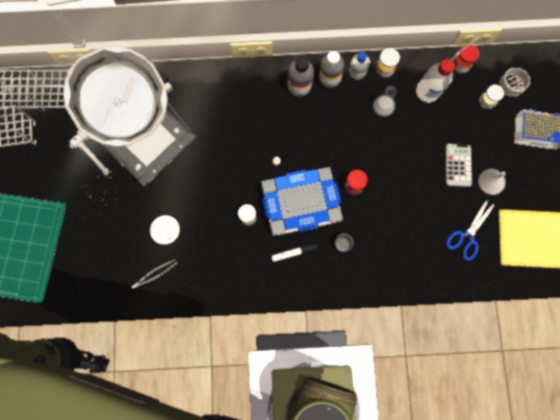

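View pics/side0.png

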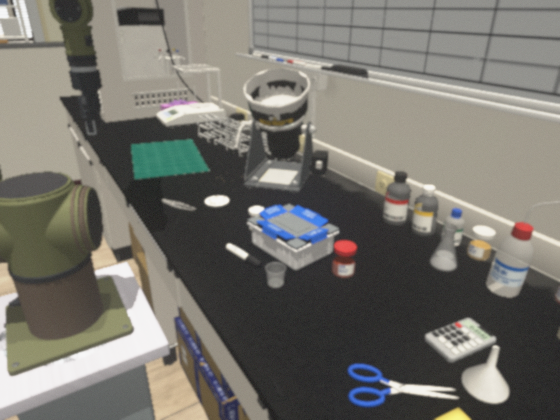

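The top view shows the box centred near (302,201), slightly turned, with the red jar at (357,182), white jar at (248,214), beaker at (344,242), marker at (294,253) and steel weight at (277,160).

```bash
cat > h.py <<'E'
import numpy as np,cv2
def cast(r,uv,z):
    K=r['mtx'];T=r['pose'];d=np.linalg.inv(K)@np.array([uv[0],uv[1],1.]);d=T[:3,:3]@np.array([d[0],-d[1],-d[2]])
    return T[:3,3]+d*(z-T[2,3])/d[2]
def proj(r,p):
    T=r['pose'];c=T[:3,:3].T@(np.asarray(p)-T[:3,3]);q=r['mtx']@np.array([c[0],-c[1],-c[2]]);return q[:2]/q[2]
E
python3 - <<'E'
from h import *
for n,(x,y,w,h) in dict(top=(225,135,160,125),side=(200,180,190,120)).items():
    r=dict(np.load(n+'0.npz')); im=r['pixels'][:,:,::-1]
    cv2.imwrite(f'pics/{n}0z.png',cv2.resize(im[y:y+h,x:x+w],None,fx=4.2 if n=='side' else 4.6,fy=4.2 if n=='side' else 4.6,interpolation=cv2.INTER_CUBIC))
    hsv=cv2.cvtColor(r['pixels'],cv2.COLOR_RGB2HSV)
    m=cv2.inRange(hsv,(100,130,80),(125,255,255)); k=np.zeros_like(m);k[y:y+h,x:x+w]=m[y:y+h,x:x+w]
    k=cv2.morphologyEx(k,cv2.MORPH_OPEN,np.ones((2,2)))
    nn,l,st,c=cv2.connectedComponentsWithStats(k)
    for i in range(1,nn):
        if st[i,4]>20: print(n,st[i],c[i],cast(r,c[i],.08))
    pts=np.argwhere(k)[:,::-1]
    if n=='top':
        w=np.array([cast(r,p,.08)[:2] for p in pts])
        print(cv2.minAreaRect(w.astype(np.float32)*1000))
    print('weight',cast(r,(277,160),.02),'redjar',cast(r,(357,181),.072),'white',cast(r,(248,213),.06)) if n=='top' else 0
E
```

```text
top [276 170  44  21 530] [297.43207547 179.56226415] [0.57990127 0.00914492 0.08      ]
top [323 180  19  30 338] [332.0739645  194.39053254] [ 0.53564158 -0.07777884  0.08      ]
top [263 193  20  28 335] [272.57014925 207.02985075] [0.51047757 0.07715026 0.08      ]
top [285 211  45  22 506] [307.35770751 221.90909091] [ 0.46698689 -0.00962573  0.08      ]
((525.7252197265625, -1.032440185546875), (178.0615692138672, 175.01918029785156), 55.316104888916016)
weight [0.65423135 0.05932608 0.02      ] redjar [ 0.56988193 -0.14613418  0.072     ] white [0.50229616 0.14198393 0.06      ]
side [259 205  36  36 413] [274.47699758 225.53510896] [0.47595299 0.00487169 0.08      ]
side [292 206  37  22 298] [310.40268456 216.98322148] [ 0.57854979 -0.00192809  0.08      ]
side [301 230  27  14 185] [316.01081081 237.11891892] [ 0.52984518 -0.09351584  0.08      ]
```

View pics/top0z.png

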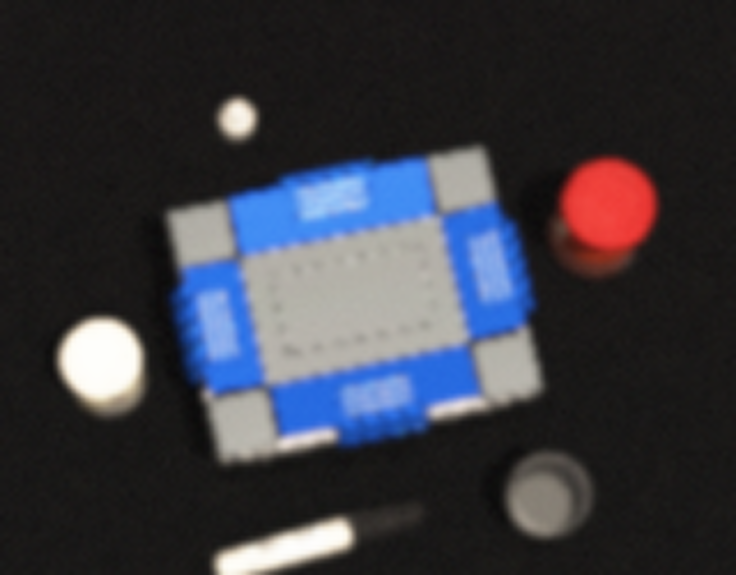

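View pics/side0z.png

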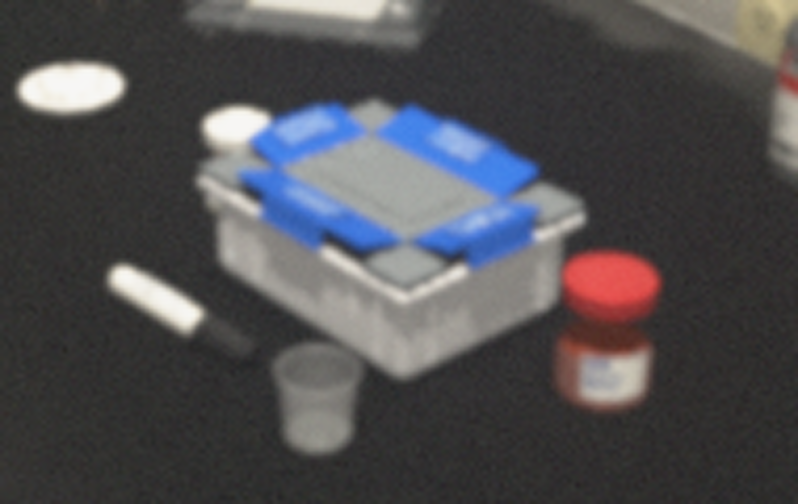

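```bash
python3 - <<'E'
from h import *
r=dict(np.load('top0.npz'))
P={}
for n,p in dict(back=(333,197),right=(490,267),front=(378,396),left=(219,325)).items():
    u=(np.array(p)+.5)/4.6-.5+[225,135]
    # refine: light ribbed pad mask inside window
    hsv=cv2.cvtColor(r['pixels'],cv2.COLOR_RGB2HSV)
    P[n]=cast(r,u,.082); print(n,u,P[n])
c=sum(P.values())/4; print('c',c)
print(P['back']-P['front'],np.linalg.norm(P['back']-P['front']),P['left']-P['right'],np.linalg.norm(P['left']-P['right']))
a=P['back']-P['front'];b=P['left']-P['right']
print(np.arctan2(a[1],a[0]),np.arctan2(-b[0],b[1]))
# grey corners outer
for p in [(166,211),(487,147),(544,392),(220,461)]:
    print(cast(r,(np.array(p)+.5)/4.6-.5+[225,135],.074))
for p in [(243,255),(442,218),(469,344),(264,383)]:
    print('mid',cast(r,(np.array(p)+.5)/4.6-.5+[225,135],.0735))
print('jars',cast(r,(np.array((609,204))+.5)/4.6-.5+[225,135],.072),cast(r,(np.array((101,361))+.5)/4.6-.5+[225,135],.06))
print('wt',cast(r,(np.array((238,118))+.5)/4.6-.5+[225,135],.027))
print('beaker',cast(r,(np.array((549,494))+.5)/4.6-.5+[225,135],.042))
E
```

```text
back [297.         177.43478261] [0.58512532 0.01001269 0.082     ]
right [331.13043478 192.65217391] [ 0.53989809 -0.07546945  0.082     ]
front [306.7826087  220.69565217] [ 0.46983959 -0.00824792  0.082     ]
left [272.2173913  205.26086957] [0.51473291 0.07780709 0.082     ]
c [0.52739898 0.0010256  0.082     ]
[0.11528574 0.0182606  0.        ] 0.11672296619868673 [-2.51651726e-02  1.53276542e-01 -2.22044605e-16] 0.15532863317808032
0.15708926218356475 0.16272970697636854
[0.58414909 0.10471897 0.074     ]
[ 0.61206344 -0.07964902  0.074     ]
[ 0.4686814  -0.10122207  0.074     ]
[0.43935429 0.08107579 0.074     ]
mid [0.55629069 0.06240977 0.0735    ]
mid [ 0.57184886 -0.05126936  0.0735    ]
mid [ 0.49827716 -0.06144112  0.0735    ]
mid [0.48214057 0.05440558 0.0735    ]
jars [ 0.57538092 -0.14658619  0.072     ] [0.50226332 0.14572176 0.06      ]
wt [0.65141651 0.06115343 0.027     ]
beaker [ 0.41577902 -0.10353631  0.042     ]
```

Yaw ≈ 0.16 and centre ≈ (0.527, 0.001). The distances agree: corners and middle panel give the same centre, pads are 117 and 155 mm apart. First I shut the fingers, turn the tool to the box's yaw and move above the left pad.

Request:
{"op": "send_rows", "data": {
  "xyz": [
    [0, 0, 0],
    [0, 0, 0],
    [0, 0, 0],
    [0, 0, 0]
  ],
  "rotation": [
    [0, 0, -0.04],
    [0, 0, -0.04],
    [0, 0, -0.04],
    [0, 0, -0.04]
  ],
  "hand": [1, 1, 1, 1]
}}

```text
t: 0.5
tool_pos: [0.1778, 0.4935, 0.2308]
tcp_rot: [[-0.987, -0.161, -0.0], [-0.161, 0.987, -0.001], [0.001, -0.001, -1.0]]
force: [0.2, 0.3, -0.9]
width: 0.0278
```

Request:
{"op": "send_rows", "data": {
  "xyz": [
    [-0.09, -0.154, 0],
    [-0.09, -0.154, 0],
    [-0.09, -0.154, 0],
    [-0.09, -0.154, 0],
    [-0.09, -0.154, 0],
    [-0.09, -0.154, 0],
    [-0.09, -0.154, 0],
    [-0.09, -0.154, 0],
    [-0.09, -0.154, 0],
    [-0.09, -0.154, 0],
    [-0.09, -0.154, 0],
    [-0.09, -0.154, 0]
  ],
  "rotation": [
    [0, 0, 0],
    [0, 0, 0],
    [0, 0, 0],
    [0, 0, 0],
    [0, 0, 0],
    [0, 0, 0],
    [0, 0, 0],
    [0, 0, 0],
    [0, 0, 0],
    [0, 0, 0],
    [0, 0, 0],
    [0, 0, 0]
  ],
  "hand": [1, 1, 1, 1, 1, 1, 1, 1, 1, 1, 1, 1]
}}

```text
t: 1.7
tool_pos: [0.5174, 0.0781, 0.231]
tcp_rot: [[-0.988, -0.156, -0.001], [-0.156, 0.988, 0.0], [0.001, 0.0, -1.0]]
force: [0.4, 0.6, -0.7]
width: -0.0002
```

```bash
cat > st.py <<'E'
from h import *
from station import bot
yaw=.159; C=np.array([.5268,.001]); R=np.array([[np.cos(yaw),-np.sin(yaw)],[np.sin(yaw),np.cos(yaw)]])
PADS=dict(left=(0,.08),right=(0,-.08),front=(-.06,0),back=(.06,0))
def go():
    s=bot.observe(); T=s['tcp_rot']; p=s['tool_pos']
    print('t',s['t'],'tcp',p.round(4),'boxframe',(R.T@(p[:2]-C)).round(4),'F',np.round(s['force'],2),'w',s['width'],'yaw',np.arctan2(-T[0,1],T[1,1]),'z',T[:,2].round(4))
    for n,b in PADS.items():
        w=np.r_[C+R@np.array(b),.10]; print(n,w.round(4),'cmd to z=.10',(T.T@(w-p)/.25).round(4))
E
python3 -c "
from st import *
go()"
```

```text
t 1.7 tcp [0.5174 0.0781 0.231 ] boxframe [0.0029 0.0776] F [ 0.42  0.61 -0.67] w -0.00023922653721293865 yaw 0.15660656856046012 z [-7.e-04  1.e-04 -1.e+00]
left [0.5141 0.08   0.1   ] cmd to z=.10 [0.0114 0.0095 0.5239]
right [ 0.5395 -0.078   0.1   ] cmd to z=.10 [ 0.0099 -0.6305  0.5237]
front [ 0.4676 -0.0085  0.1   ] cmd to z=.10 [ 0.2506 -0.3111  0.5239]
back [0.586  0.0105 0.1   ] cmd to z=.10 [-0.2294 -0.3099  0.5236]
```

Request:
{"op": "send_rows", "data": {
  "xyz": [
    [0.012, 0.01, 0.15],
    [0, 0, 0.15],
    [0, 0, 0.15],
    [0, 0, 0.07],
    [0, 0, 0]
  ],
  "rotation": [
    [0, 0, 0],
    [0, 0, 0],
    [0, 0, 0],
    [0, 0, 0],
    [0, 0, 0]
  ],
  "hand": [1, 1, 1, 1, 1]
}}

```text
t: 2.2
tool_pos: [0.5103, 0.0812, 0.0981]
tcp_rot: [[-0.988, -0.156, -0.007], [-0.156, 0.988, -0.001], [0.007, -0.0, -1.0]]
force: [-0.4, -0.3, 0.8]
width: -0.0002
```

```bash
python3 -c "
from st import *
go()
for n,(x,y,w,h) in dict(top=(225,135,160,125),side=(200,150,190,140)).items():
    r=bot.read_camera(n); im=r['pixels'][:,:,::-1]
    cv2.imwrite(f'pics/{n}1z.png',cv2.resize(im[y:y+h,x:x+w],None,fx=4.2,fy=4.2,interpolation=cv2.INTER_CUBIC))
"
```

```text
t 2.2 tcp [0.5103 0.0812 0.0981] boxframe [-0.0036  0.0818] F [-0.36 -0.3   0.78] w -0.00020014466919433195 yaw 0.15667091156601884 z [-0.0074 -0.0012 -1.    ]
left [0.5141 0.08   0.1   ] cmd to z=.10 [-0.0145 -0.0071 -0.0078]
right [ 0.5395 -0.078   0.1   ] cmd to z=.10 [-0.016  -0.6471 -0.0078]
front [ 0.4676 -0.0085  0.1   ] cmd to z=.10 [ 0.2248 -0.3276 -0.006 ]
back [0.586  0.0105 0.1   ] cmd to z=.10 [-0.2552 -0.3265 -0.0096]
```

View pics/side1z.png

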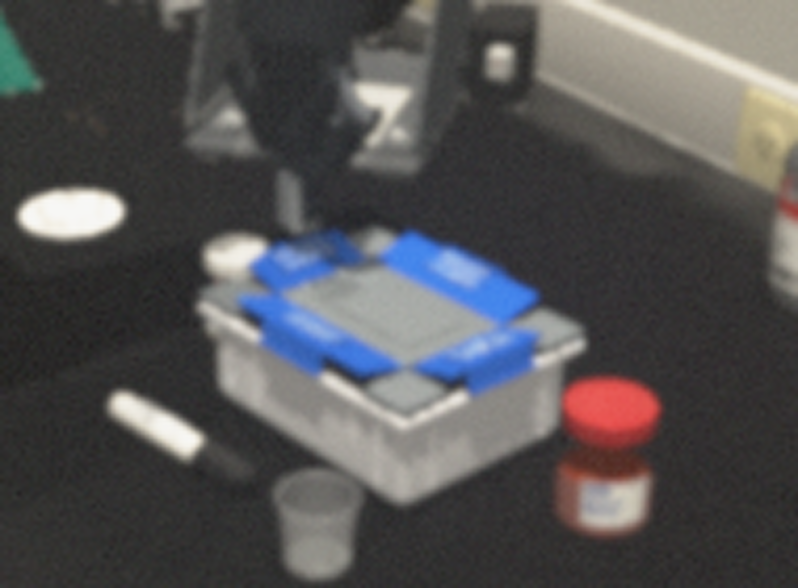

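The side view shows the shut fingertips hovering above the left section (around (290,225)); everything is undisturbed. Press gently.

Request:
{"op": "send_rows", "data": {
  "xyz": [
    [-0.014, -0.007, 0.02],
    [0, 0, 0.02],
    [0, 0, 0.02],
    [0, 0, 0.01]
  ],
  "rotation": [
    [0, 0, 0],
    [0, 0, 0],
    [0, 0, 0],
    [0, 0, 0]
  ],
  "hand": [1, 1, 1, 1]
}}

```text
t: 2.7
tool_pos: [0.5176, 0.0809, 0.0841]
tcp_rot: [[-0.988, -0.156, 0.001], [-0.156, 0.988, 0.001], [-0.001, 0.001, -1.0]]
force: [-2.2, -0.3, 9.8]
width: -0.0002
```

Request:
{"op": "send_rows", "data": {
  "xyz": [
    [0, 0, 0.005],
    [0, 0, 0.005]
  ],
  "rotation": [
    [0, 0, 0],
    [0, 0, 0]
  ],
  "hand": [1, 1]
}}

```text
t: 2.9
tool_pos: [0.5175, 0.0814, 0.0823]
tcp_rot: [[-0.988, -0.157, 0.001], [-0.157, 0.988, 0.002], [-0.001, 0.002, -1.0]]
force: [-2.4, 2.8, 6.2]
width: 0.0002
```

Request:
{"op": "send_rows", "data": {
  "xyz": [
    [0, 0, 0.005],
    [0, 0, 0.005]
  ],
  "rotation": [
    [0, 0, 0],
    [0, 0, 0]
  ],
  "hand": [1, 1]
}}

```text
t: 3.1
tool_pos: [0.5173, 0.0806, 0.079]
tcp_rot: [[-0.988, -0.156, 0.001], [-0.156, 0.988, -0.0], [-0.001, -0.0, -1.0]]
force: [0.2, -0.4, -0.0]
width: 0.0002
```

Request:
{"op": "send_rows", "data": {
  "xyz": [
    [0, 0, 0.005],
    [0, 0, 0.005]
  ],
  "rotation": [
    [0, 0, 0],
    [0, 0, 0]
  ],
  "hand": [1, 1]
}}

```text
t: 3.3
tool_pos: [0.5171, 0.0804, 0.0763]
tcp_rot: [[-0.988, -0.156, -0.0], [-0.156, 0.988, -0.0], [0.0, -0.0, -1.0]]
force: [-3.2, -0.6, 11.9]
width: -0.0001
```

It clicked (force fell to 0 at 79 mm, hard stop at 76.3 mm). Lift and go on to the back.

Request:
{"op": "send_rows", "data": {
  "xyz": [
    [0, 0, -0.08],
    [0, 0, -0.06],
    [0, 0, 0]
  ],
  "rotation": [
    [0, 0, 0],
    [0, 0, 0],
    [0, 0, 0]
  ],
  "hand": [1, 1, 1]
}}

```text
t: 3.6
tool_pos: [0.5188, 0.0807, 0.1129]
tcp_rot: [[-0.988, -0.156, 0.004], [-0.156, 0.988, 0.0], [-0.004, -0.0, -1.0]]
force: [0.6, -0.4, 0.3]
width: -0.0002
```

```bash
cat > look.py <<'E'
from st import *
import sys
k=sys.argv[1]
go()
for n,(x,y,w,h) in dict(top=(225,135,160,125),side=(200,150,190,140)).items():
    r=bot.read_camera(n); im=r['pixels'][:,:,::-1]; np.savez(f'{n}{k}.npz',**r)
    cv2.imwrite(f'pics/{n}{k}z.png',cv2.resize(im[y:y+h,x:x+w],None,fx=4.2,fy=4.2,interpolation=cv2.INTER_CUBIC))
E
python3 look.py 2
```

```text
t 3.6 tcp [0.5188 0.0807 0.1129] boxframe [0.0047 0.08  ] F [ 0.59 -0.39  0.29] w -0.00024122593384102203 yaw 0.15671119115315446 z [ 3.7e-03  4.0e-04 -1.0e+00]
left [0.5141 0.08   0.1   ] cmd to z=.10 [0.0191 0.     0.0515]
right [ 0.5395 -0.078   0.1   ] cmd to z=.10 [ 0.0176 -0.64    0.0516]
front [ 0.4676 -0.0085  0.1   ] cmd to z=.10 [ 0.2584 -0.3205  0.0506]
back [0.586  0.0105 0.1   ] cmd to z=.10 [-0.2216 -0.3194  0.0524]
```

View pics/side2z.png

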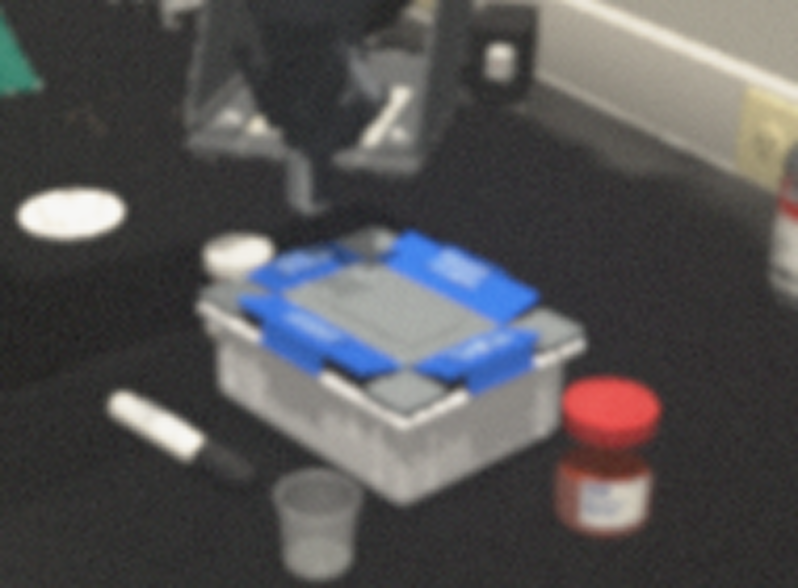

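Left section (300,265) now lies level; the rest is unchanged. Next: back.

Request:
{"op": "send_rows", "data": {
  "xyz": [
    [-0.075, -0.107, 0],
    [-0.075, -0.106, 0],
    [-0.075, -0.106, 0],
    [0, 0, 0.04],
    [0, 0, 0]
  ],
  "rotation": [
    [0, 0, 0],
    [0, 0, 0],
    [0, 0, 0],
    [0, 0, 0],
    [0, 0, 0]
  ],
  "hand": [1, 1, 1, 1, 1]
}}

```text
t: 4.2
tool_pos: [0.5834, 0.0101, 0.0986]
tcp_rot: [[-0.988, -0.155, -0.005], [-0.155, 0.988, 0.0], [0.005, 0.001, -1.0]]
force: [-0.9, -0.3, -0.5]
width: -0.0002
```

```bash
python3 -c "
from st import *
go()"
```

```text
t 4.2 tcp [0.5834 0.0101 0.0986] boxframe [0.0573 0.0001] F [-0.91 -0.29 -0.49] w -0.0002494070078948674 yaw 0.15558383927802782 z [-5.e-03  3.e-04 -1.e+00]
left [0.5141 0.08   0.1   ] cmd to z=.10 [ 0.2303  0.319  -0.0042]
right [ 0.5395 -0.078   0.1   ] cmd to z=.10 [ 0.2281 -0.321  -0.0049]
front [ 0.4676 -0.0085  0.1   ] cmd to z=.10 [ 0.4692 -0.0018 -0.0034]
back [0.586  0.0105 0.1   ] cmd to z=.10 [-0.0108 -0.0002 -0.0058]
```

Request:
{"op": "send_rows", "data": {
  "xyz": [
    [-0.004, 0, 0.02],
    [0, 0, 0.02],
    [0, 0, 0.02],
    [0, 0, 0.01],
    [0, 0, 0.01]
  ],
  "rotation": [
    [0, 0, 0],
    [0, 0, 0],
    [0, 0, 0],
    [0, 0, 0],
    [0, 0, 0]
  ],
  "hand": [1, 1, 1, 1, 1]
}}

```text
t: 4.7
tool_pos: [0.5865, 0.0115, 0.0822]
tcp_rot: [[-0.988, -0.157, 0.002], [-0.157, 0.988, 0.001], [-0.002, 0.001, -1.0]]
force: [-0.7, 1.2, 4.4]
width: -0.0001
```

Request:
{"op": "send_rows", "data": {
  "xyz": [
    [0, 0, 0.005],
    [0, 0, 0.005]
  ],
  "rotation": [
    [0, 0, 0],
    [0, 0, 0]
  ],
  "hand": [1, 1]
}}

```text
t: 4.9
tool_pos: [0.5861, 0.0109, 0.0788]
tcp_rot: [[-0.988, -0.157, 0.0], [-0.157, 0.988, -0.0], [-0.0, -0.0, -1.0]]
force: [0.4, 0.7, -0.4]
width: -0.0001
```

Request:
{"op": "send_rows", "data": {
  "xyz": [
    [0, 0, 0.005],
    [0, 0, 0.005]
  ],
  "rotation": [
    [0, 0, 0],
    [0, 0, 0]
  ],
  "hand": [1, 1]
}}

```text
t: 5.1
tool_pos: [0.5858, 0.0108, 0.0763]
tcp_rot: [[-0.988, -0.156, -0.001], [-0.156, 0.988, -0.0], [0.001, -0.0, -1.0]]
force: [-3.1, 0.5, 10.9]
width: -0.0002
```

Same click signature. Lift, then right: (0.23, −0.32).

Request:
{"op": "send_rows", "data": {
  "xyz": [
    [0, 0, -0.08],
    [0, 0, -0.06],
    [0.075, -0.107, 0],
    [0.075, -0.107, 0],
    [0.085, -0.107, 0],
    [0, 0, 0.04],
    [0, 0, 0]
  ],
  "rotation": [
    [0, 0, 0],
    [0, 0, 0],
    [0, 0, 0],
    [0, 0, 0],
    [0, 0, 0],
    [0, 0, 0],
    [0, 0, 0]
  ],
  "hand": [1, 1, 1, 1, 1, 1, 1]
}}

```text
t: 5.8
tool_pos: [0.5394, -0.078, 0.1001]
tcp_rot: [[-0.988, -0.155, -0.002], [-0.155, 0.988, 0.001], [0.002, 0.001, -1.0]]
force: [-0.4, 1.0, -0.5]
width: -0.0002
```

```bash
python3 look.py 3
```

```text
t 5.8 tcp [ 0.5394 -0.078   0.1001] boxframe [-0.0001 -0.08  ] F [-0.4   0.98 -0.5 ] w -0.00017898486606429104 yaw 0.15513883588479524 z [-2.2e-03  7.0e-04 -1.0e+00]
left [0.5141 0.08   0.1   ] cmd to z=.10 [0.0023 0.6401 0.001 ]
right [ 0.5395 -0.078   0.1   ] cmd to z=.10 [-0.0002  0.0001  0.0003]
front [ 0.4676 -0.0085  0.1   ] cmd to z=.10 [0.241  0.3192 0.0012]
back [0.586  0.0105 0.1   ] cmd to z=.10 [-2.390e-01  3.211e-01  2.000e-04]
```

View pics/side3z.png

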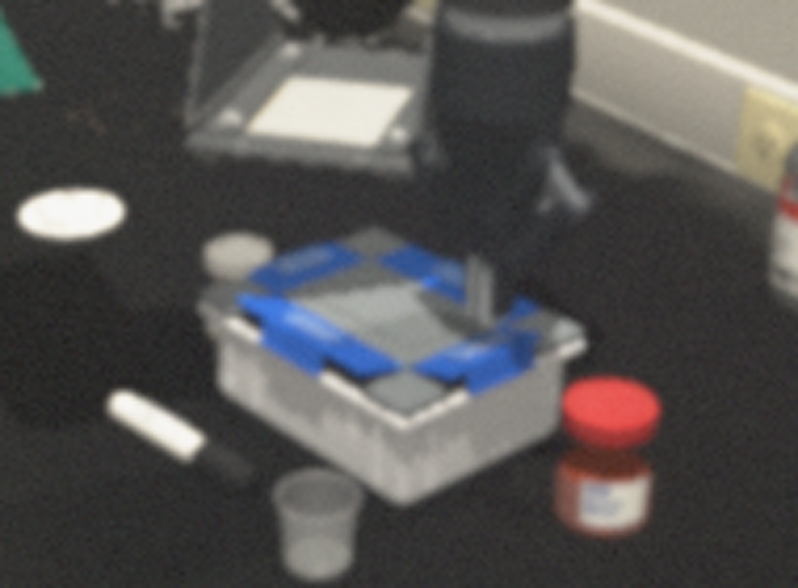

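The fingertips at (480,320) hover over the right pad; left and back lie level, front and right still stand. Press right.

Request:
{"op": "send_rows", "data": {
  "xyz": [
    [0, 0, 0.02],
    [0, 0, 0.02],
    [0, 0, 0.02],
    [0, 0, 0.01],
    [0, 0, 0.01]
  ],
  "rotation": [
    [0, 0, 0],
    [0, 0, 0],
    [0, 0, 0],
    [0, 0, 0],
    [0, 0, 0]
  ],
  "hand": [1, 1, 1, 1, 1]
}}

```text
t: 6.4
tool_pos: [0.5411, -0.0781, 0.0818]
tcp_rot: [[-0.988, -0.156, 0.001], [-0.156, 0.988, -0.002], [-0.001, -0.002, -1.0]]
force: [-1.5, -1.9, 5.0]
width: -0.0001
```

Request:
{"op": "send_rows", "data": {
  "xyz": [
    [0, 0, 0.005],
    [0, 0, 0.005]
  ],
  "rotation": [
    [0, 0, 0],
    [0, 0, 0]
  ],
  "hand": [1, 1]
}}

```text
t: 6.6
tool_pos: [0.5406, -0.0774, 0.0785]
tcp_rot: [[-0.988, -0.156, -0.0], [-0.156, 0.988, 0.0], [0.0, 0.0, -1.0]]
force: [0.5, -0.4, 0.2]
width: -0.0003
```

Request:
{"op": "send_rows", "data": {
  "xyz": [
    [0, 0, 0.005],
    [0, 0, 0.005]
  ],
  "rotation": [
    [0, 0, 0],
    [0, 0, 0]
  ],
  "hand": [1, 1]
}}

```text
t: 6.8
tool_pos: [0.5406, -0.0775, 0.0763]
tcp_rot: [[-0.988, -0.156, -0.0], [-0.156, 0.988, 0.0], [0.0, 0.0, -1.0]]
force: [-2.8, 1.2, 10.9]
width: 0.0
```

Clicked. Front next: (0.245, 0.317).

Request:
{"op": "send_rows", "data": {
  "xyz": [
    [0, 0, -0.08],
    [0, 0, -0.06],
    [0.082, 0.106, 0],
    [0.082, 0.106, 0],
    [0.082, 0.106, 0],
    [0, 0, 0.04],
    [0, 0, 0]
  ],
  "rotation": [
    [0, 0, 0],
    [0, 0, 0],
    [0, 0, 0],
    [0, 0, 0],
    [0, 0, 0],
    [0, 0, 0],
    [0, 0, 0]
  ],
  "hand": [1, 1, 1, 1, 1, 1, 1]
}}

```text
t: 7.5
tool_pos: [0.4665, -0.0085, 0.1004]
tcp_rot: [[-0.988, -0.157, -0.001], [-0.157, 0.988, -0.0], [0.001, 0.0, -1.0]]
force: [0.9, -0.0, 0.1]
width: 0.0
```

```bash
python3 -c "
from st import *
go()"
```

```text
t 7.5 tcp [ 0.4665 -0.0085  0.1004] boxframe [-0.0611  0.0002] F [ 0.94 -0.    0.09] w 4.091660645264279e-06 yaw 0.15798636158608045 z [-1.4e-03 -2.0e-04 -1.0e+00]
left [0.5141 0.08   0.1   ] cmd to z=.10 [-0.2439  0.3194  0.0014]
right [ 0.5395 -0.078   0.1   ] cmd to z=.10 [-0.2446 -0.3206  0.0013]
front [ 0.4676 -0.0085  0.1   ] cmd to z=.10 [-0.0042 -0.0008  0.0017]
back [0.586  0.0105 0.1   ] cmd to z=.10 [-4.842e-01 -3.000e-04  1.000e-03]
```

Request:
{"op": "send_rows", "data": {
  "xyz": [
    [0, 0, 0.02],
    [0, 0, 0.02],
    [0, 0, 0.02],
    [0, 0, 0.01],
    [0, 0, 0.01]
  ],
  "rotation": [
    [0, 0, 0],
    [0, 0, 0],
    [0, 0, 0],
    [0, 0, 0],
    [0, 0, 0]
  ],
  "hand": [1, 1, 1, 1, 1]
}}

```text
t: 8.0
tool_pos: [0.4672, -0.0093, 0.0814]
tcp_rot: [[-0.988, -0.156, -0.001], [-0.156, 0.988, -0.001], [0.001, -0.0, -1.0]]
force: [-2.0, -1.3, 4.2]
width: -0.0
```

Request:
{"op": "send_rows", "data": {
  "xyz": [
    [0, 0, 0.005],
    [0, 0, 0.005]
  ],
  "rotation": [
    [0, 0, 0],
    [0, 0, 0]
  ],
  "hand": [1, 1]
}}

```text
t: 8.2
tool_pos: [0.4677, -0.0089, 0.0785]
tcp_rot: [[-0.988, -0.156, 0.0], [-0.156, 0.988, 0.0], [-0.0, 0.0, -1.0]]
force: [-1.3, -0.3, -0.6]
width: -0.0001
```

Request:
{"op": "send_rows", "data": {
  "xyz": [
    [0, 0, 0.005],
    [0, 0, 0.005]
  ],
  "rotation": [
    [0, 0, 0],
    [0, 0, 0]
  ],
  "hand": [1, 1]
}}

```text
t: 8.4
tool_pos: [0.4677, -0.0088, 0.0763]
tcp_rot: [[-0.988, -0.156, 0.0], [-0.156, 0.988, 0.0], [-0.0, -0.0, -1.0]]
force: [-3.0, 0.3, 12.0]
width: 0.0
```

Clicked. Lift and retreat, up then to the left so the cameras see the lid.

Request:
{"op": "send_rows", "data": {
  "xyz": [
    [0, 0, -0.1],
    [0, 0, -0.19],
    [0, 0, -0.19],
    [0, 0.19, 0],
    [0, 0.19, 0],
    [0, 0.19, 0],
    [0, 0.19, 0],
    [0, 0.19, 0],
    [0, 0.19, 0],
    [0, 0.19, 0],
    [0, 0, 0]
  ],
  "rotation": [
    [0, 0, 0],
    [0, 0, 0],
    [0, 0, 0],
    [0, 0, 0],
    [0, 0, 0],
    [0, 0, 0],
    [0, 0, 0],
    [0, 0, 0],
    [0, 0, 0],
    [0, 0, 0],
    [0, 0, 0]
  ],
  "hand": [1, 1, 1, 1, 1, 1, 1, 1, 1, 1, 1]
}}

```text
t: 9.5
tool_pos: [0.415, 0.3252, 0.1961]
tcp_rot: [[-0.987, -0.163, 0.001], [-0.163, 0.987, 0.003], [-0.001, 0.003, -1.0]]
force: [-0.4, -0.3, -0.0]
width: 0.0003
```

```bash
python3 look.py 4; python3 - <<'E'
from h import *
# per-camera shift of surroundings/box: outline of white+grey box corner regions before/after
for n in ['top','side']:
    a=np.load(n+'0.npz')['pixels'].astype(int);b=np.load(n+'4.npz')['pixels'].astype(int)
    d=np.abs(a-b).sum(2)
    x,y,w,h=dict(top=(225,135,160,125),side=(200,150,190,140))[n]
    cv2.imwrite(f'pics/{n}_diff.png',cv2.resize(np.clip(d[y:y+h,x:x+w],0,255).astype(np.uint8),None,fx=4.2,fy=4.2))
E
```

```text
t 9.5 tcp [0.415  0.3252 0.1961] boxframe [-0.059   0.3378] F [-0.37 -0.34 -0.05] w 0.0002788358710982242 yaw 0.16367507640642734 z [ 8.0e-04  3.2e-03 -1.0e+00]
left [0.5141 0.08   0.1   ] cmd to z=.10 [-0.2307 -1.0336  0.3816]
right [ 0.5395 -0.078   0.1   ] cmd to z=.10 [-0.2277 -1.6736  0.3797]
front [ 0.4676 -0.0085  0.1   ] cmd to z=.10 [ 0.0108 -1.3524  0.3803]
back [0.586  0.0105 0.1   ] cmd to z=.10 [-0.4692 -1.3547  0.3809]
```

View pics/side4z.png

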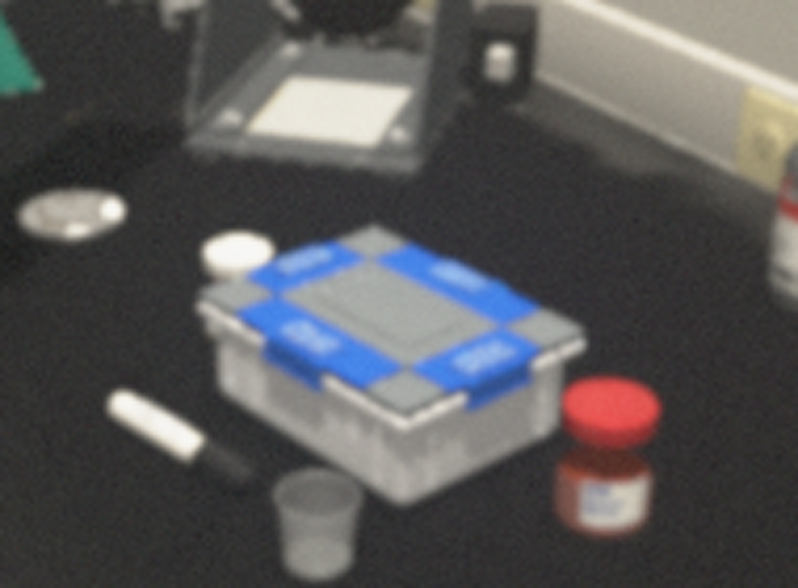

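View pics/top4z.png

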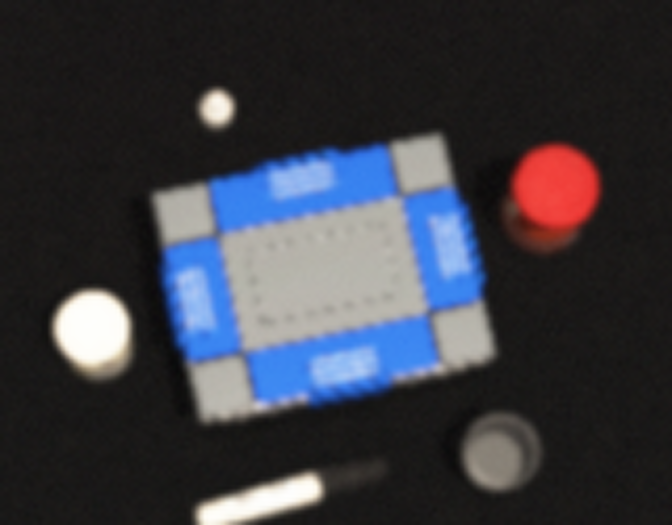

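View pics/top_diff.png

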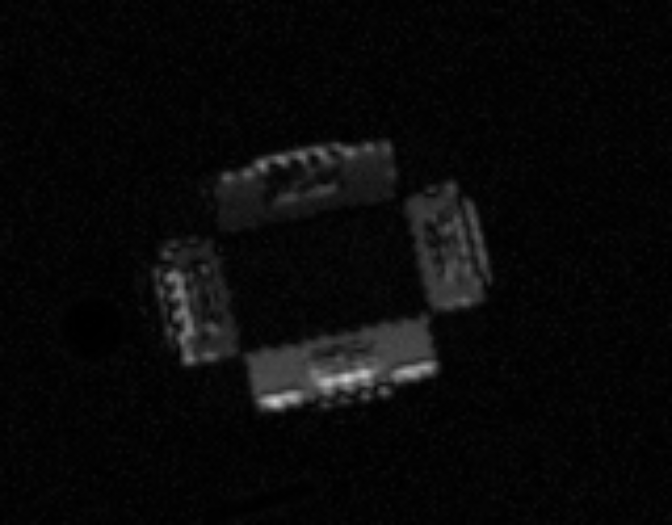

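All four sections lie level in both views. Only the four sections differ from the first top picture; the box corners at (185,210), (420,160), (465,335) and (222,390) and all the bystanders show no change. The arm is clear, so I hand it in.

```bash
python3 -c "
from station import bot
print(bot.sign_off())"
```

```text
the job is handed in; nothing more can be done
None
```

All four rim sections are clicked shut. I pressed them on their pads with shut fingertips, in the order left, back, right, front.

- **Clicks:** each section showed the same signature. The upward force built up to as much as 9.8 N in the readings, fell to about 0 near 79 mm, then met a firm stop at 76.3 mm with 11–12 N. The expected shut height is 76.5 mm.
- **Final pictures:** both cameras show all four sections level with the lid. Comparing the top view before and after, only the four sections changed. The box and the jars, beaker, marker and steel weight beside it had not moved.
- **Seed dish:** it lies outside the compared area. In the side picture it is in the same place, only shaded by the arm.
- **Hand-in:** the robot was clear of everything, after about 10 s on its clock. No check failed or disagreed.

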